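# Post the crate tag in the tally box

### The job

The glasses crate has been checked in: take the yellow tag out of the wooden holder, feel for the slot on top of the clear tally box, whose slotted hood may sit off-centre, and post the tag through it, tab upwards, past the sprung cheeks under the lid until it drops fully inside. The orange guide lips are brittle: touch them lightly, with no more than 8 N; elsewhere 15 N is enough, and never more than 30 N. Leave the blue tag, the goblet, the mug and the jar where they are.

Things in the scene. Friction and masses are not known exactly. Their poses are not given: they have to be found in the camera images.
- yellow_tag: Loose rigid yellow plastic tag, 40 to 70 g, upright in one of the holder's grooves (either one). 8 mm thick (own x); body 60 mm wide (own y), 55 mm tall, with square shoulders; on it a centred tab 30 mm wide, 38 mm tall, 8 mm thick: 93 mm tall in all. Origin: centre of the lower edge; z runs up to the tab. Both faces alike. Pinch the tab across its 8 mm.
- yellow_tag_top (a point): Centre of the top edge of the yellow tag's tab, 93 mm above the tag's origin.
- blue_tag: A blue tag of the same shape and size in the other groove; it stays there. Origin: centre of its lower edge.
- holder: Fixed wooden block 50 mm (x) by 165 mm (y) by 40 mm tall, origin at the centre of its underside. Two grooves in its top, centred 40 mm either side of the origin along y, each about 63 mm long (y), 10.5 mm wide (x), 25 mm deep. The tags stand in them, width along the block's y, lower edge 15 mm above the table.
- box: Fixed tally box: clear walls, blue lid, 150 mm (x) by 140 mm (y), lid from 116 to 120 mm high, floor 5 mm thick; origin at the centre of its underside. On the lid an aluminium hood, 76 (x) by 110 mm (y), top 125 mm above the table, with the slot: 10.5 mm wide (box x), 64 mm long (box y), centred in y. The hood sits in stiff rails: light pushes (under 30 N) do not shift it.
- box_slot (a point): Middle of the slot's range, at hood-top height, 125 mm above the box's origin; it belongs to the box, NOT to the hood. The real slot centre lies anywhere from 10 mm before to 10 mm beyond this point along box x (exact along y), different each time: see it or feel for it.
- box_lips (a point): Same place as box_slot but 12 mm higher: the top height of two orange guide lips on the hood. They stand flush with the slot's +x wall, at its two ends (22 to 36 mm from the middle along y; fingers pass between). A tag held with its lower edge a few mm above the hood and moved to box +x meets both lips, and is then over the slot: stop at about 3 N, over 8 N breaks them.
- box_cheeks (a point): Point 25 mm below box_slot: lower edge of two sprung cheeks under the lid, one at each end of the slot, that squeeze the tag's 60 mm width. It takes roughly 2 to 15 N to push past, does not sink by its weight, and drops free once its shoulders are below this height (tab top 13 mm above the hood). Fingers do not fit in the slot: let go and press the tab's top with closed fingertips.
- goblet: Bystander: stemmed glass, 150 mm tall, 74 mm across. Origin: centre of its underside.
- mug: Bystander: white mug, 85 mm tall, 80 mm across, handle on one side. Origin: centre of its underside.
- jar: Bystander: spice jar with a red cap, 105 mm tall, 48 mm across. Origin: centre of its underside.
Mind the look-alikes: they are no part of the job. There is more than one size of the yellow_tag; the job needs the larger.

How it is judged:
On the way:
1. the yellow tag stands in the slot, tab up, its lower edge at least 20 mm below the hood top and its tab still above the hood (x of yellow_tag in the frame of box between -0.02 and 0.02 m and y of yellow_tag in the frame of box between -0.01 and 0.01 m and z of yellow_tag in the frame of box below 0.105 m and z of yellow_tag_top in the frame of box above 0.128 m and angle between yellow_tag's own z axis and vertical below 0.35 rad), for 0.1 s.
At the end, for the whole second after the job is handed in: The yellow tag has gone in through the slot tab up and is wholly inside the tally box (all of it below the lid); goblet, mug and jar within 20 mm of where they were and upright (within 0.2 rad), the blue tag within 15 mm of where it was (x of yellow_tag in the frame of box between -0.075 and 0.075 m and y of yellow_tag in the frame of box between -0.07 and 0.07 m and x of yellow_tag_top in the frame of box between -0.075 and 0.075 m and y of yellow_tag_top in the frame of box between -0.07 and 0.07 m and z of yellow_tag_top in the frame of box below 0.117 m and z of yellow_tag in the frame of box below 0.09 m and distance of each of goblet, mug, jar from where it was at the start of the episode below 0.02 m and angle between each of goblet, mug, jar's own z axis and vertical below 0.2 rad and distance of blue_tag from where it was at the start of the episode below 0.015 m); the robot touches nothing.
It fails at once if the tag, its lower edge more than 3 mm above the hood top, leans or presses on the brittle guide lips with more than 8 N (contact force between yellow_tag and box above 8 N and z of yellow_tag in the frame of box above 0.128 m).
It fails at once if the tag is pressed on the hood or lid with more than 30 N before it is in the slot (contact force between yellow_tag and box above 30 N and z of yellow_tag in the frame of box above 0.118 m).
It fails at once if the tag is jammed in the slot with more than 50 N in all, the cheeks' squeeze (15 to 20 N) included, while it still sticks out (contact force between yellow_tag and box above 50 N and z of yellow_tag_top in the frame of box above 0.128 m).
It fails at once if the fingers press on the box with more than 30 N (contact force between box and the fingers above 30 N).
It fails at once if goblet, mug, jar or blue tag knocked out of place (distance of any of goblet, mug, jar from where it was at the start of the episode above 0.02 m or angle between any of goblet, mug, jar's own z axis and vertical above 0.2 rad or distance of blue_tag from where it was at the start of the episode above 0.015 m).
It also fails if it takes over 58 s, if anything falls off the work surface, if the arm or the gripper's body presses on something with over 40 N, if the wrist force passes 120 N, or if a joint passes its speed limit or range.

### The arm

A 7-joint arm with a two-finger parallel gripper is mounted at the origin on the work surface. World frame = base frame: x ahead of the robot, y to its left, z up, the work surface at z = 0. Lengths are in m, angles in rad, forces in N, time in s.
With the tool pointing down it reaches from about 0.425 to 0.925 m from the base axis. Payload 6.8 kg.
Tool frame: the origin (TCP) lies between the finger pads; the fingertips stand 17 mm ahead of it and the grasp point (between the pads) lies 2 mm behind it; z points along the fingers, x is the direction in which the jaws open and shut, and the axes are right-handed (so a half turn about z gives the same grasp; the last joint's range is limited). The gripper opens to 85 mm and grips with 20 to 120 N. Pads are 22 mm wide; open, the fingers measure 114 mm over their backs; the gripper's body (76 mm by 85 mm) begins 54 mm behind the grasp point. The pads swing forward as they close: fully open they stand 13 mm farther back than shut.
Start: joints at [-1.421, 0.477, 0.022, 1.555, -0.011, 1.109, -0.083], TCP at [0.172, 0.653, 0.248] pointing down, gripper open.
Joint ranges: [-2.96, 2.96], [-0.34, 2.1], [-1.41, 1.46], [0.24, 2.44], [-1.37, 4.51], [0.17, 1.92], [-2.96, 2.96]. Speed limits (rad/s): [2.39, 2.39, 3.14, 3.14, 3.14, 3.14, 3.14].

### API

Orientations are given as a unit quaternion [w, x, y, z].
In Python, from station import readout, read_camera, get_calibration, bot, models gives the robot as it stands.
- The arm moves only by the tool carry_out, never from a script. Its argument "deltas" is a list of rows, each a list of 2 entries, a list of its own where there are three numbers: the shift along the tool's x, y, z in cm, then the turn about the tool's z in degrees. A call has 1 to 10 rows; each row is the pose to reach, as a shift and turn from the pose measured when the call began, along the tool's axes at that moment; what a row does not reach only later rows make up. A row lasts 1/8 s, in which the tool goes at most 62.5 mm and 10.7 degrees, less where a joint would pass 70% of its speed; a pose out of reach is approached as far as the arm can. A call with a gripper value outside its range is refused whole. "hand" is the opening, from 0 (shut) to 1 (fully open), set as the call begins (left out, the last holds). The fingers move at their own pace and stop on an object; "newtons" is the grip in N (left out, the last holds). Time passes only in rows, so rows that repeat a pose let the fingers close. It gives the time, the measured TCP pose, the force and the opening at its end, in the units of the state.
- readout.get_obs(): the state, without advancing time (a new reading comes with each control period).
- read_camera(name): name is "scene" or "top" or "wrist"; returns the picture (480x640x3 uint8, red, green, blue); there is no depth.
- get_calibration(name): a dict with "fov_y" (degrees; the focal length in pixels is half the picture's height over the tangent of half this angle, whatever the lens; pixels are square), "cx", "cy" (the principal point, pixels), "world_from_camera" (4x4, takes a point from camera to world coordinates). Camera axes: x right, y down, z forward; pixel columns grow to the right and rows downward; lengths in m; the calibration is good to about 2 mm. A picture is of the moment at which its call begins: read the wrist's pose just before it. get_calibration takes no time and is no camera call; for the wrist camera it gives the pose at the moment of the call.
- bot.hand_in(): hands the job in, once; it reports no verdict.
Trained networks look in the newest picture that a camera, given by its name, has taken for a name from the list of things; names that differ only in an ending like _2 or _b are one class to them, and where a whole thing is asked for, a point or a joint stands for the part that bears it (a point fixed in the world has none). Each returns a list of dicts, best first, with "score" (0 to 1); they miss things now and then, are a little off and sometimes report something else, mostly with a low value. They report only what shows in the picture. A call takes as long as a camera call. They do not tell look-alikes from the thing itself.
- models.spot_in(query, camera): "centre" ([row, column] in pixels, amid what is visible of it).
The state is a dict: "t": time; "q": joint angles; "joint_vel": joint speeds; "joint_torque": joint torques, N m; "eef_pos": TCP position; "tool_rot": TCP orientation; "contact_force": force on the tool from outside, world axes, zero at the start; "torque": the same for the moment, N m; "gripper_width": opening from 0.0 (shut) to 1.0 (fully open).
Only numpy, scipy, OpenCV 4.12 (cv2) and the standard library are available. Lean on these libraries where they do the work, as an engineer would, in place of code of your own. Each camera call takes 0.05 s, during which the arm holds its last target. There are 200 camera calls.

## Working session

There is one attempt and no reset: what is moved stays moved. The work goes in short steps, Python scripts to look and compute and a tool call to move; the robot and the scene stay as the last step left them, time stands still between calls to the robot, and variables do not carry over. Pictures are saved under pics/ and viewed, about 8 in all and at most 12, crops included, and the job is handed in when it is done.

Besides the shell and the picture viewer there is one more tool, called after ">>>" by a JSON object that holds its "method" and its "body". carry_out: Moves the arm, as the interface text tells. Its arguments: {"type":"object","properties":{"deltas":{"type":"array"},"hand":{"type":"number"},"newtons":{"type":"number"}},"required":["deltas"]}

```bash
mkdir -p pics
cat > h.py <<'E'
import numpy as np, cv2
from station import readout, read_camera, get_calibration, bot, models
from scipy.spatial.transform import Rotation as R
def f_of(c): return 240/np.tan(np.radians(c['fov_y'])/2)
def ray(name,px,z,c=None):
    c=c or get_calibration(name); f=f_of(c); T=np.array(c['world_from_camera'])
    d=T[:3,:3]@np.array([(px[1]-c['cx'])/f,(px[0]-c['cy'])/f,1]); o=T[:3,3]
    return o+d*(z-o[2])/d[2]
def proj(name,p,c=None):
    c=c or get_calibration(name); f=f_of(c); T=np.linalg.inv(np.array(c['world_from_camera']))
    q=T[:3,:3]@np.array(p)+T[:3,3]; return np.array([c['cy']+f*q[1]/q[2],c['cx']+f*q[0]/q[2]])
def Rt():
    q=readout.get_obs()['tool_rot']; return R.from_quat([q[1],q[2],q[3],q[0]]).as_matrix()
def save(im,n): cv2.imwrite('pics/'+n,cv2.cvtColor(im,cv2.COLOR_RGB2BGR))
E
python3 - <<'E'
from h import *
for n in ['scene','top']:
    im=read_camera(n); save(im,n+'0.png'); c=get_calibration(n); print(n,c['fov_y'],np.round(c['world_from_camera'],3).tolist())
    for q in ['yellow_tag','blue_tag','holder','box','box_slot','box_lips','goblet','mug','jar']:
        print(q,[(np.round(d['centre']).tolist(),round(d['score'],2)) for d in models.spot_in(q,n)[:3]])
o=readout.get_obs(); print(o); print(Rt().round(3))
E
```

```text
scene 50.181909444396055 [[0.806, 0.5, -0.317, 0.835], [0.592, -0.692, 0.414, -0.292], [-0.012, -0.521, -0.853, 0.813], [0.0, 0.0, 0.0, 1.0]]
yellow_tag [([392.0, 167.0], 0.87), ([350.0, 150.0], 0.73)]
blue_tag []
holder [([380.0, 193.0], 0.94)]
box [([185.0, 345.0], 0.55)]
box_slot [([182.0, 343.0], 0.9)]
box_lips [([188.0, 344.0], 0.6)]
goblet [([343.0, 356.0], 0.63)]
mug []
jar [([187.0, 475.0], 0.73), ([378.0, 193.0], 0.31)]
top 49.78192202516879 [[0.0, -0.986, 0.169, 0.408], [-1.0, -0.0, 0.001, 0.058], [-0.001, -0.169, -0.986, 1.182], [0.0, 0.0, 0.0, 1.0]]
yellow_tag [([273.0, 462.0], 0.74), ([312.0, 444.0], 0.48)]
blue_tag [([275.0, 425.0], 0.72)]
holder [([281.0, 444.0], 0.73)]
box [([278.0, 248.0], 0.59)]
box_slot [([276.0, 246.0], 0.91)]
box_lips [([275.0, 249.0], 0.68)]
goblet [([187.0, 360.0], 0.98), ([197.0, 449.0], 0.16)]
mug [([201.0, 449.0], 0.71), ([189.0, 361.0], 0.35)]
jar [([192.0, 186.0], 0.92), ([276.0, 247.0], 0.68)]
{'t': 1.0, 'q': array([-1.42107646,  0.47698622,  0.02238952,  1.55539445, -0.01151521,
        1.10929282, -0.08312022]), 'joint_vel': array([-0.0009493 , -0.00041132, -0.00115652,  0.00036087,  0.00168536,
        0.0006353 ,  0.00078616]), 'joint_torque': array([-2.98865598e-04, -5.96318364e+01,  1.60563860e+00, -2.81567413e+01,
        1.23251582e-02,  1.32418354e-03,  1.65889719e-05]), 'eef_pos': array([0.17209516, 0.6527149 , 0.2483193 ]), 'tool_rot': array([-2.79926963e-05,  7.92152299e-01,  6.10323466e-01,  6.72260050e-06]), 'contact_force': array([ 0.21168668, -0.14175688,  0.05971128]), 'torque': array([-0.02237451,  0.01823951, -0.00667073]), 'gripper_width': 1.000574178443911}
[[ 0.255  0.967 -0.   ]
 [ 0.967 -0.255  0.   ]
 [ 0.    -0.    -1.   ]]
```

Run:
```python
import cv2,numpy as np
s=cv2.imread('pics/scene0.png');t=cv2.imread('pics/top0.png')
a=cv2.resize(s[300:450,90:290],(800,600),interpolation=cv2.INTER_CUBIC)
cv2.imwrite('pics/scrop.png',a)
b=cv2.resize(t[160:370,160:500],(800,494),interpolation=cv2.INTER_CUBIC)
cv2.imwrite('pics/tcrop.png',b)
```

```text
(no output)
```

View pics/scene0.png

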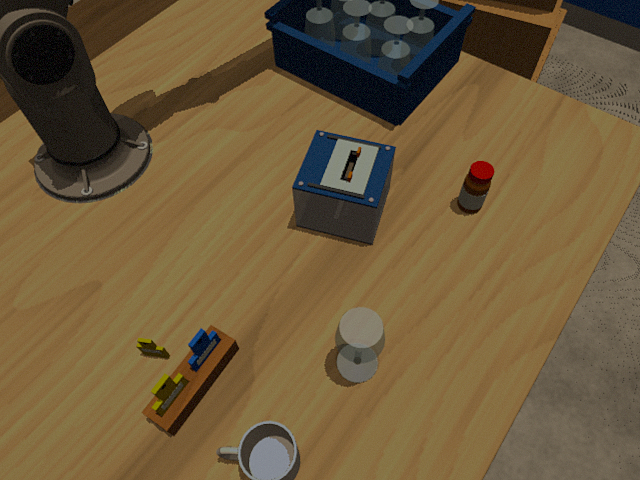

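View pics/tcrop.png

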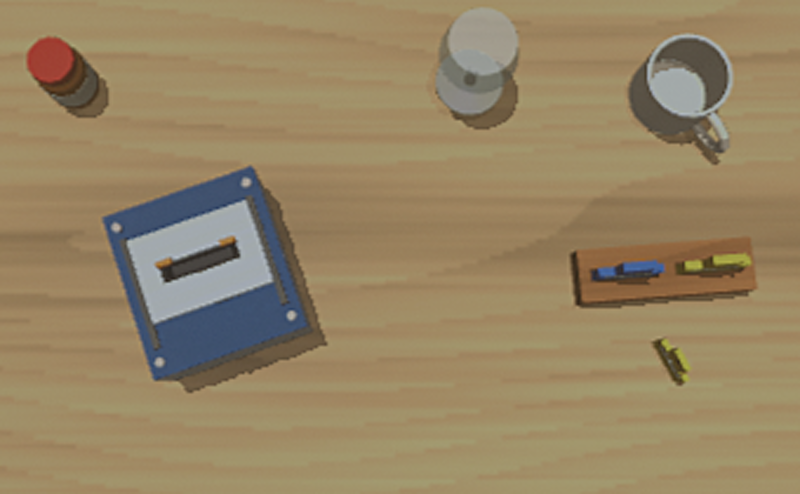

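View pics/scrop.png

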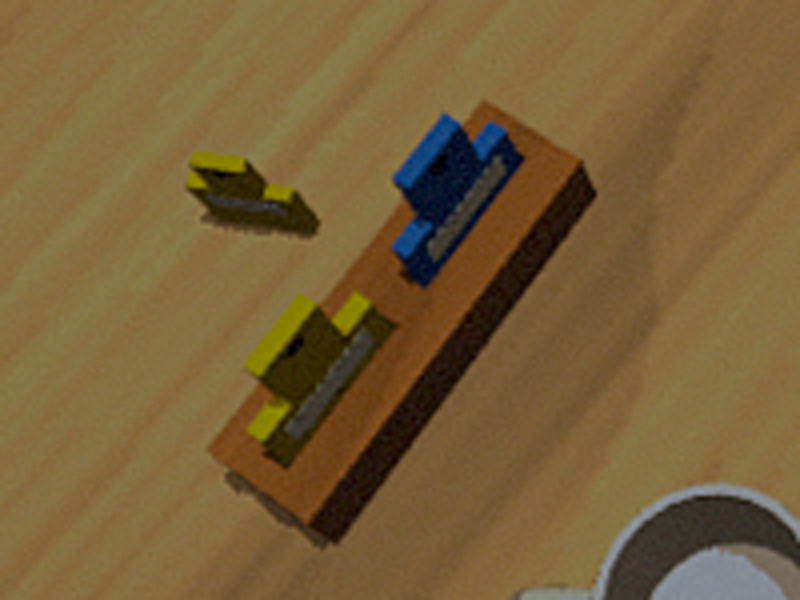

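The scene picture shows two yellow tags. The one at (392,167) stands in the holder groove. The one at (350,150) is smaller and stands loose on the table. The groove tag is larger and matches the description; the enlarged crop confirms it. The box's lips lie on the world +x side of the slot.

Run:
```python
from h import *
P=lambda x,y,z: ray('top',(160+y/2.353,160+x/2.353),z)
lid=[P(*p,.12) for p in [(104,217),(252,167),(310,328),(157,380)]]
hol=[P(*p,.04) for p in [(574,252),(750,238),(755,288),(580,305)]]
for n,L in (('lid',lid),('hol',hol)):
    L=np.array(L)[:,:2]; c=L.mean(0); e=[np.linalg.norm(L[i]-L[(i+1)%4]) for i in range(4)]
    print(n,c.round(4),np.round(e,3))
    v1=L[1]-L[0]+L[2]-L[3]; v2=L[0]-L[3]+L[1]-L[2]
    print(' yaxis(+y world) ang',np.degrees(np.arctan2(-v1[1],-v1[0])),' xaxis ang',np.degrees(np.arctan2(v2[1],v2[0])))
print('slot',P(200,262,.125),P(162,274,.125),P(238,253,.125))
print('tab',P(713,264,.108),P(750,260,.108))
s=cv2.cvtColor(cv2.imread('pics/scene0.png'),cv2.COLOR_BGR2RGB)
k=lambda x,y,z: ray('scene',(300+y/4,90+x/4),z)
print('scene tab top',k(251,370,.108),k(310,300,.108), 'slot',ray('scene',(166,351),.125),'lidc')
```

```text
lid [0.5019 0.1994] [0.137 0.151 0.139 0.15 ]
 yaxis(+y world) ang 108.876346226211  xaxis ang 20.061665813724794
hol [ 0.5104 -0.2209] [0.167 0.047 0.165 0.05 ]
 yaxis(+y world) ang 95.04690009701896  xaxis ang 3.7818219837147735
slot [0.51012175 0.20384237 0.125     ] [0.49966851 0.2366071  0.125     ] [0.51798643 0.17092235 0.125     ]
tab [ 0.51012487 -0.24710795  0.108     ] [ 0.51367585 -0.27997342  0.108     ]
scene tab top [ 0.51663    -0.27787505  0.108     ] [ 0.51535587 -0.24831552  0.108     ] slot [0.51424751 0.20364206 0.125     ] lidc
```

>>> {"method": "carry_out", "body": {"deltas": [[[-3.5,4.3,0],6],[[-7,8.6,0],11],[[-10.6,13,0],17],[[-14.2,17.3,0],23],[[-17.7,21.6,0],28],[[-21.2,26,0],34],[[-24.8,30.3,0],40],[[-28.3,34.6,0],45],[[-32,39,0],51],[[-35.4,43.3,0],56]], "hand": 0.6}}

```text
t: 2.25
eef_pos: [0.5015, 0.1984, 0.2487]
tool_rot: [-0.0, 0.986, 0.165, 0.0]
contact_force: [0.4, 0.3, -0.5]
gripper_width: 0.598
```

Run:
```python
from h import *
o=readout.get_obs();print(o['eef_pos'],Rt().round(3).tolist(),o['joint_vel'].max())
c=get_calibration('wrist');im=read_camera('wrist');save(im,'w0.png');np.save('c0.npy',c,allow_pickle=True)
print(c['fov_y'],np.round(c['world_from_camera'],3).tolist())
for q in ['box_slot','box_lips']: print(models.spot_in(q,'wrist')[:2])
```

```text
[0.50147274 0.198354   0.24867006] [[0.945, 0.326, 0.001], [0.326, -0.945, 0.001], [0.001, -0.0, -1.0]] 0.5770450406576145
60.80537985979436 [[0.945, 0.315, 0.09, 0.479], [0.327, -0.91, -0.256, 0.262], [0.001, 0.271, -0.963, 0.374], [0.0, 0.0, 0.0, 1.0]]
[]
[{'centre': [216.5, 327.3], 'score': 0.94}]
```

View pics/w0.png

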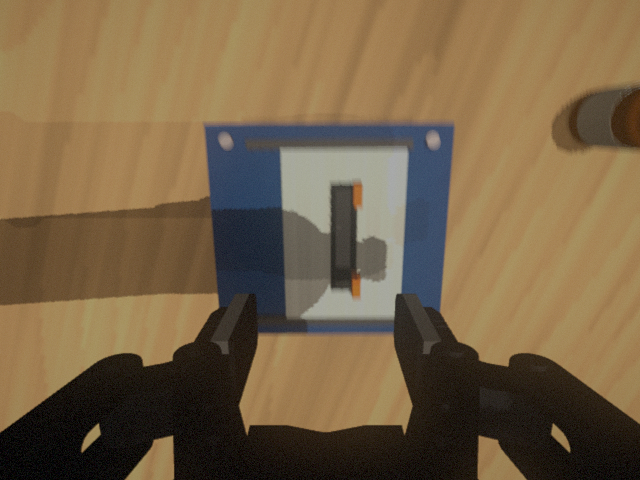

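Run:
```python
from h import *
im=cv2.imread('pics/w0.png')
cv2.imwrite('pics/w0c.png',cv2.resize(im[160:310,280:420],(560,600),interpolation=cv2.INTER_CUBIC))
c=np.load('c0.npy',allow_pickle=True).item()
r=lambda u,v,z: ray('wrist',(v,u),z,c)
L=np.array([r(206,124,.12),r(453,124,.12),r(441,333,.12),r(219,333,.12)])[:,:2]
C=L.mean(0);v=L[1]-L[0]+L[2]-L[3];a=np.arctan2(v[1],v[0]);print('box',C,np.degrees(a),[np.linalg.norm(L[i]-L[(i+1)%4]).round(4) for i in range(4)])
S=np.array([r(331,185,.125),r(356,185,.125),r(357,288,.125),r(333,288,.125)])[:,:2]
M=np.array([[np.cos(a),np.sin(a)],[-np.sin(a),np.cos(a)]]);print(((S-C)@M.T*1000).round(1))
```

```text
box [0.50414316 0.19840533] 19.095469729155887 [np.float64(0.1477), np.float64(0.1387), np.float64(0.1531), np.float64(0.1386)]
[[  0.6  33.5]
 [ 15.8  33.5]
 [ 17.8 -33.9]
 [  2.1 -33.9]]
```

View pics/w0c.png

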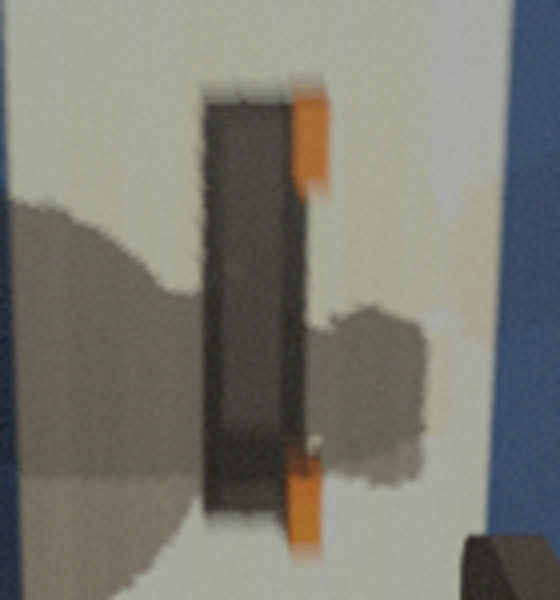

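>>> {"method": "carry_out", "body": {"deltas": [[[-1.7,5.4,0],2],[[-3.5,11,0],4],[[-5.2,16.4,0],6],[[-7,22,0],8],[[-8.7,27.4,0],10],[[-10.5,33,0],12],[[-12.3,38.5,0],13],[[-14,43.8,1],14.5],[[-14,43.8,3],14.5],[[-14,43.8,3],14.5]]}}

```text
t: 3.65
eef_pos: [0.5109, -0.2615, 0.2175]
tool_rot: [-0.001, 0.999, 0.039, -0.001]
contact_force: [-0.2, 0.9, -0.1]
gripper_width: 0.598
```

Run:
```python
from h import *
o=readout.get_obs();print(o['eef_pos'],Rt().round(3).tolist())
c=get_calibration('wrist');im=read_camera('wrist');save(im,'w1.png');np.save('c1.npy',c,allow_pickle=True)
for q in ['yellow_tag','blue_tag','holder']: print(models.spot_in(q,'wrist')[:2])
```

```text
[ 0.51088847 -0.26152891  0.2175291 ] [[0.997, 0.077, -0.002], [0.077, -0.997, 0.001], [-0.002, -0.001, -1.0]]
[{'centre': [225.9, 331.3], 'score': 0.98}, {'centre': [164.5, 220.1], 'score': 0.91}]
[{'centre': [109.7, 332.8], 'score': 0.65}]
[{'centre': [159.5, 325.7], 'score': 0.97}]
```

View pics/w1.png

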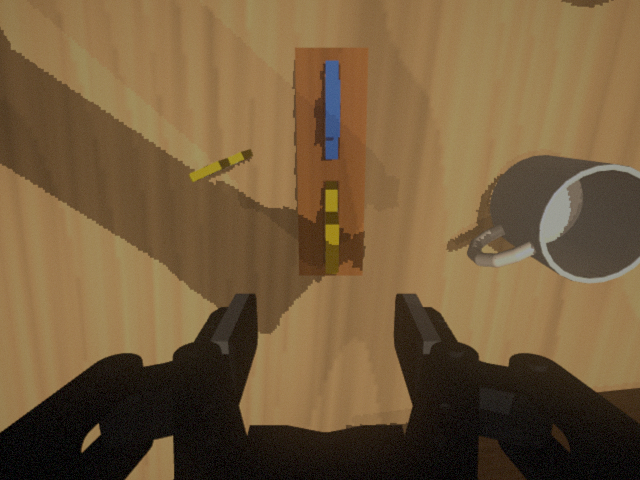

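Run:
```python
from h import *
c=np.load('c1.npy',allow_pickle=True).item()
im=cv2.imread('pics/w1.png')
h=cv2.cvtColor(im,cv2.COLOR_BGR2HSV).astype(int)
m=(h[...,0]>22)&(h[...,0]<34)&(h[...,1]>200); m[:, :310]=0;m[:,350:]=0;m[:170]=0;m[290:]=0
for v in range(178,280,6):
    u=np.where(m[v])[0]; print(v,(u.min(),u.max(),h[v,u,2].mean().round()) if len(u) else None)
a=np.radians(4.4); e=np.array([-np.sin(a),np.cos(a),0])
for s,z in ((.03,.07),(.015,.07),(.015,.108),(-.015,.108),(-.015,.07),(-.03,.07)):
    print(s,z,proj('wrist',np.array([.5128,-.2615,z])+s*e,c).round(1))
for v in (225,250): print(ray('wrist',(v,332.5),.108,c))
H=np.array([ray('wrist',p,.04,c) for p in [(48,295),(48,367.5),(275,363),(275,299)]])[:,:2]
d=H[0]+H[1]-H[2]-H[3];print('holder',H.mean(0),np.degrees(np.arctan2(-d[0],d[1])),[np.linalg.norm(H[i]-H[(i+1)%4]).round(4) for i in range(4)])
```

```text
178 None
184 None
190 (np.int64(328), np.int64(337), np.float64(154.0))
196 (np.int64(326), np.int64(336), np.float64(160.0))
202 (np.int64(326), np.int64(337), np.float64(156.0))
208 (np.int64(326), np.int64(334), np.float64(160.0))
214 (np.int64(332), np.int64(332), np.float64(76.0))
220 None
226 (np.int64(326), np.int64(338), np.float64(161.0))
232 (np.int64(326), np.int64(338), np.float64(159.0))
238 (np.int64(326), np.int64(338), np.float64(160.0))
244 (np.int64(330), np.int64(338), np.float64(145.0))
250 None
256 (np.int64(331), np.int64(336), np.float64(96.0))
262 None
268 (np.int64(335), np.int64(335), np.float64(97.0))
274 None
0.03 0.07 [184.2 329. ]
0.015 0.07 [206.3 328.9]
0.015 0.108 [218.6 329.4]
-0.015 0.108 [266.8 329.1]
-0.015 0.07 [248.7 328.7]
-0.03 0.07 [269.  328.6]
[ 0.51381738 -0.25026637  0.108     ]
[ 0.51510029 -0.26565307  0.108     ]
holder [ 0.51176917 -0.225117  ] 4.650085958164848 [np.float64(0.0493), np.float64(0.1642), np.float64(0.0505), np.float64(0.1642)]
```

>>> {"method": "carry_out", "body": {"deltas": [[[0.4,0.25,0],0],[[0.4,0.25,4],0],[[0.4,0.25,8],0],[[0.4,0.25,10.5],0],[[0.4,0.25,12.1],0],[[0.4,0.25,12.1],0]], "hand": 0.4, "newtons": 50}}

```text
t: 4.6
eef_pos: [0.5167, -0.2637, 0.0983]
tool_rot: [0.0, 0.999, 0.039, 0.001]
contact_force: [-1.1, 0.3, -0.1]
gripper_width: 0.403
```

Run:
```python
from h import *
o=readout.get_obs();print(o['eef_pos'],o['contact_force'])
im=read_camera('wrist');save(im[200:480,170:480],'w2.png')
```

```text
[ 0.51670923 -0.26366568  0.09825928] [-1.08178815  0.29054883 -0.10935877]
```

View pics/w2.png

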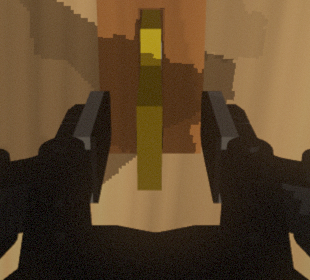

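Camera shows the tab (crop cols 137–162) between the jaws, about 1 mm left of their middle. I'll shift and close.

>>> {"method": "carry_out", "body": {"deltas": [[[-0.15,0,0.2],0],[[-0.15,0,0.2],0],[[-0.15,0,0.2],0],[[-0.15,0,0.2],0],[[-0.15,0,0.2],0],[[-0.15,0,0.2],0]], "hand": 0}}

```text
t: 5.4
eef_pos: [0.5161, -0.2646, 0.0981]
tool_rot: [0.001, 0.999, 0.039, 0.002]
contact_force: [-2.3, 0.6, 6.2]
gripper_width: 0.087
```

>>> {"method": "carry_out", "body": {"deltas": [[[0,0,-1],0],[[0,0,-2.5],0],[[0,0,-4.5],0],[[0,0,-8],0],[[0,0,-12],0],[[0,0,-14],0],[[0,0,-14],0]]}}

```text
t: 6.28
eef_pos: [0.5165, -0.2651, 0.2406]
tool_rot: [0.001, 0.999, 0.039, 0.004]
contact_force: [0.9, 0.0, -1.3]
gripper_width: 0.084
```

Run:
```python
from h import *
o=readout.get_obs();print(o['eef_pos'],o['contact_force'],o['gripper_width'],Rt().round(3).tolist())
c=get_calibration('wrist');np.save('c3.npy',c,allow_pickle=True);im=read_camera('wrist');save(im,'w3.png')
save(cv2.resize(im[200:480,170:480],None,fx=1.5,fy=1.5),'w3c.png')
```

```text
[ 0.51646496 -0.26506641  0.2406203 ] [ 0.92909333  0.02207406 -1.32676363] 0.08442038060379778 [[0.997, 0.078, 0.009], [0.078, -0.997, -0.002], [0.008, 0.003, -1.0]]
```

View pics/w3c.png

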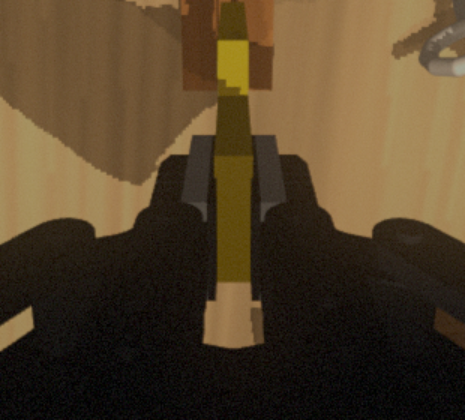

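Run:
```python
from h import *
c=np.load('c3.npy',allow_pickle=True).item(); T=np.array([.51646,-.26507,.24062]);r=Rt()
for dz in (.008,.010,.012):
  P=[r.T@(ray('wrist',(200+v/1.5,170+234/1.5),T[2]+dz,c)-T) for v in (156,282)]
  print(dz,np.round(P,4).tolist(),np.linalg.norm(P[0]-P[1]))
Q=[r.T@(ray('wrist',(200+v/1.5,170+234/1.5),T[2]-.028,c)-T) for v in (40,96)]
print('shoulder',np.round(Q,4).tolist())
# plan to hover: TCP above slot
a=np.radians(19.4);ex=np.array([np.cos(a),np.sin(a),0])
C=np.array([.503,.199,0]);print('slot guess -14mm',C+ex*(.009-.014)); print(r.T@(C+ex*(.009-.014)+[0,0,.245]-T))
```

```text
0.008 [[-0.0001, -0.014, -0.008], [-0.0001, 0.0164, -0.008]] 0.030365436779927125
0.01 [[-0.0001, -0.0149, -0.01], [-0.0001, 0.0149, -0.01]] 0.02984770672531433
0.012 [[-0.0001, -0.0158, -0.012], [-0.0001, 0.0135, -0.012]] 0.029329976670701547
shoulder [[0.0, -0.0299, 0.028], [0.0001, -0.0147, 0.028]]
slot guess -14mm [0.49828389 0.19733919 0.        ]
[ 0.01825375 -0.4624006  -0.00492988]
```

>>> {"method": "carry_out", "body": {"deltas": [[[0.2,-5,-0.5],-1.5],[[0.4,-10.5,-1],-3.5],[[0.6,-16,-1],-5],[[0.9,-21.5,-1],-7],[[1.1,-27,-1],-9],[[1.3,-32.5,-1],-11],[[1.5,-38,-1],-13],[[1.7,-43,-0.7],-14.9],[[1.8,-46.2,-0.5],-14.9],[[1.8,-46.2,-0.5],-14.9]]}}

```text
t: 7.58
eef_pos: [0.4959, 0.2005, 0.242]
tool_rot: [0.001, 0.985, 0.171, 0.002]
contact_force: [0.1, -0.7, -1.2]
gripper_width: 0.081
```

>>> {"method": "carry_out", "body": {"deltas": [[[0,0,0],0]]}}

```text
t: 7.7
eef_pos: [0.4956, 0.1992, 0.2412]
tool_rot: [0.002, 0.985, 0.171, 0.001]
contact_force: [-0.2, 0.1, -0.1]
gripper_width: 0.084
```

Run:
```python
from h import *
o=readout.get_obs();print(o['eef_pos'],o['contact_force'],o['gripper_width'],Rt().round(4).tolist())
c=get_calibration('wrist');np.save('c4.npy',c,allow_pickle=True);im=read_camera('wrist');save(im,'w4.png')
save(cv2.resize(im[60:460,160:560],None,fx=1.5,fy=1.5),'w4c.png')
```

```text
[0.49561196 0.19919047 0.24123204] [-0.15290453  0.10760691 -0.07503782] 0.08441490541689566 [[0.9417, 0.3365, 0.0024], [0.3365, -0.9417, -0.0033], [0.0011, 0.0039, -1.0]]
```

View pics/w4c.png

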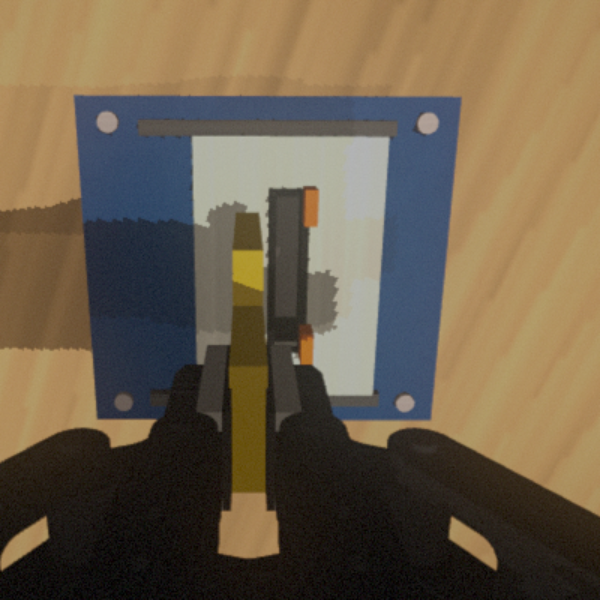

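Run:
```python
from h import *
c=np.load('c4.npy',allow_pickle=True).item(); T=np.array([.49561,.19919,.24123]);r=Rt()
k=lambda u,v,z: ray('wrist',(60+v/1.5,160+u/1.5),z,c)
L=np.array([k(76,97,.12),k(461,97,.12),k(432,418,.12),k(98,419,.12)])
C=L.mean(0);v=L[1]-L[0]+L[2]-L[3];a=np.arctan2(v[1],v[0]);print('box',C,np.degrees(a),'tool',np.degrees(np.arctan2(r[1,0],r[0,0])),[np.linalg.norm(L[i]-L[(i+1)%4]).round(4) for i in range(4)])
M=np.array([[np.cos(a),np.sin(a),0],[-np.sin(a),np.cos(a),0],[0,0,1]])
f=lambda p:(M@(p-C)*1000).round(1)
for n,u,vv,z in [('TL',269,189,.125),('TR',305,189,.125),('BL',268,346,.125),('BR',302,346,.125),('lipT l',305,200,.137),('lipT r',318,200,.137),('lipB l',301,345,.137),('lipB r',313,345,.137),('lipT far',311,187,.137),('lipB near',307,363,.137),('lipTinner',311,226,.137),('lipBinner',307,325,.137)]: print(n,f(k(u,vv,z)))
print('tcp',f(T),'tagbottom',f(T+r[:,2]*.083))
```

```text
box [0.5032699  0.19996149 0.12      ] 19.798174563193292 tool 19.666751512307336 [np.float64(0.1488), np.float64(0.1387), np.float64(0.1499), np.float64(0.139)]
TL [ 0.5 34.5  5. ]
TR [14.7 34.5  5. ]
BL [  0.6 -32.2   5. ]
BR [ 15.1 -32.3   5. ]
lipT l [13.7 32.1 17. ]
lipT r [18.6 32.1 17. ]
lipB l [ 13.5 -26.7  17. ]
lipB r [ 18.3 -26.7  17. ]
lipT far [15.8 37.  17. ]
lipB near [ 16.1 -34.6  17. ]
lipTinner [16.2 22.1 17. ]
lipBinner [ 15.7 -18.1  17. ]
tcp [ -7.5   1.9 121.2] tagbottom [-7.4  1.6 38.2]
```

>>> {"method": "carry_out", "body": {"deltas": [[[0.3,0.05,0.8],0],[[0.6,0.05,1.6],0],[[0.8,0.05,2.3],0],[[0.8,0.05,2.8],0],[[0.8,0.05,2.8],0],[[0.8,0.05,2.8],0]]}}

```text
t: 8.5
eef_pos: [0.5033, 0.2016, 0.2133]
tool_rot: [0.002, 0.985, 0.171, 0.001]
contact_force: [-0.6, -0.1, -1.1]
gripper_width: 0.083
```

>>> {"method": "carry_out", "body": {"deltas": [[[0.2,0,0],0],[[0.4,0,0],0],[[0.5,0,0],0],[[0.6,0,0],0],[[0.6,0,0],0]]}}

```text
t: 9.12
eef_pos: [0.509, 0.2037, 0.2134]
tool_rot: [0.002, 0.985, 0.171, 0.001]
contact_force: [-0.0, 0.4, -0.9]
gripper_width: 0.085
```

>>> {"method": "carry_out", "body": {"deltas": [[[0.05,0,0],0],[[0.1,0,0],0],[[0.1,0,0],0]]}}

```text
t: 9.5
eef_pos: [0.51, 0.204, 0.2133]
tool_rot: [0.002, 0.985, 0.171, 0.001]
contact_force: [-0.4, -0.4, 0.1]
gripper_width: 0.083
```

>>> {"method": "carry_out", "body": {"deltas": [[[0.05,0,0],0],[[0.1,0,0],0],[[0.1,0,0],0]]}}

```text
t: 9.88
eef_pos: [0.5109, 0.2044, 0.2133]
tool_rot: [0.002, 0.985, 0.171, 0.001]
contact_force: [0.7, -0.5, -0.6]
gripper_width: 0.086
```

>>> {"method": "carry_out", "body": {"deltas": [[[0.05,0,0],0],[[0.1,0,0],0],[[0.1,0,0],0]]}}

```text
t: 10.25
eef_pos: [0.512, 0.2047, 0.2134]
tool_rot: [0.002, 0.985, 0.171, 0.001]
contact_force: [-0.0, -1.0, 0.0]
gripper_width: 0.08
```

>>> {"method": "carry_out", "body": {"deltas": [[[0.04,0,0],0],[[0.07,0,0],0],[[0.07,0,0],0]]}}

```text
t: 10.62
eef_pos: [0.5124, 0.2049, 0.2133]
tool_rot: [0.002, 0.985, 0.171, 0.001]
contact_force: [-0.9, -0.7, 1.2]
gripper_width: 0.084
```

>>> {"method": "carry_out", "body": {"deltas": [[[0.03,0,0],0],[[0.05,0,0],0],[[0.05,0,0],0]]}}

```text
t: 11.0
eef_pos: [0.5126, 0.205, 0.2132]
tool_rot: [0.002, 0.985, 0.171, 0.0]
contact_force: [-1.3, -0.4, 0.3]
gripper_width: 0.08
```

>>> {"method": "carry_out", "body": {"deltas": [[[0.04,0,0],0],[[0.06,0,0],0],[[0.06,0,0],0]]}}

```text
t: 11.38
eef_pos: [0.5128, 0.205, 0.2131]
tool_rot: [0.002, 0.985, 0.171, -0.0]
contact_force: [-5.0, -0.4, 0.6]
gripper_width: 0.083
```

Both lips touched at about 4.8 N. I'll back off 1.3 mm and lower.

>>> {"method": "carry_out", "body": {"deltas": [[[-0.1,0,0],0],[[-0.13,0,0],0],[[-0.13,0,0],0]]}}

```text
t: 11.75
eef_pos: [0.5121, 0.2048, 0.2133]
tool_rot: [0.002, 0.985, 0.171, 0.001]
contact_force: [-0.3, -1.0, 0.6]
gripper_width: 0.082
```

>>> {"method": "carry_out", "body": {"deltas": [[[0,0,0.15],0],[[0,0,0.3],0],[[0,0,0.45],0],[[0,0,0.6],0],[[0,0,0.6],0]]}}

```text
t: 12.38
eef_pos: [0.5121, 0.2048, 0.2071]
tool_rot: [0.002, 0.985, 0.171, 0.0]
contact_force: [0.2, -0.1, -1.2]
gripper_width: 0.085
```

>>> {"method": "carry_out", "body": {"deltas": [[[-0.05,0,0.1],0],[[-0.06,0,0.25],0],[[-0.06,0,0.4],0],[[-0.06,0,0.5],0],[[-0.06,0,0.5],0]]}}

```text
t: 13.0
eef_pos: [0.5115, 0.2045, 0.202]
tool_rot: [0.002, 0.985, 0.171, 0.0]
contact_force: [0.1, -0.4, -0.6]
gripper_width: 0.083
```

>>> {"method": "carry_out", "body": {"deltas": [[[0,0,0.2],0],[[0,0,0.4],0],[[0,0,0.6],0],[[0,0,0.8],0],[[0,0,0.8],0]]}}

```text
t: 13.62
eef_pos: [0.5114, 0.2044, 0.1938]
tool_rot: [0.002, 0.985, 0.171, 0.0]
contact_force: [-0.5, 0.3, -0.8]
gripper_width: 0.084
```

>>> {"method": "carry_out", "body": {"deltas": [[[0,0,0.2],0],[[0,0,0.4],0],[[0,0,0.6],0],[[0,0,0.8],0],[[0,0,1.0],0],[[0,0,1.0],0]]}}

```text
t: 14.38
eef_pos: [0.5123, 0.2045, 0.1848]
tool_rot: [0.002, 0.985, 0.171, 0.001]
contact_force: [0.5, -0.8, 6.6]
gripper_width: 0.085
```

>>> {"method": "carry_out", "body": {"deltas": [[[0,0,0.3],0],[[0,0,0.6],0],[[0,0,0.9],0],[[0,0,1.2],0],[[0,0,1.5],0],[[0,0,1.5],0]]}}

```text
t: 15.12
eef_pos: [0.5124, 0.2043, 0.1696]
tool_rot: [0.002, 0.985, 0.17, 0.001]
contact_force: [0.1, -1.3, -0.6]
gripper_width: 0.08
```

>>> {"method": "carry_out", "body": {"deltas": [[[0,0,0.4],0],[[0,0,0.8],0],[[0,0,1.2],0],[[0,0,1.6],0],[[0,0,1.9],0],[[0,0,1.9],0]]}}

```text
t: 15.88
eef_pos: [0.5124, 0.2042, 0.1504]
tool_rot: [0.002, 0.985, 0.17, 0.001]
contact_force: [0.4, -1.0, -0.1]
gripper_width: 0.087
```

Run:
```python
from h import *
o=readout.get_obs();print(o['eef_pos'],o['contact_force'])
im=read_camera('scene');a=cv2.resize(im[90:250,250:430],None,fx=2.5,fy=2.5,interpolation=cv2.INTER_CUBIC)
w=read_camera('wrist');b=cv2.resize(w[180:480,200:450],(333,400));save(np.hstack([a,b]),'m5.png')
```

```text
[0.51238724 0.20423834 0.15039747] [ 0.37511212 -1.04813203 -0.0684682 ]
```

View pics/m5.png

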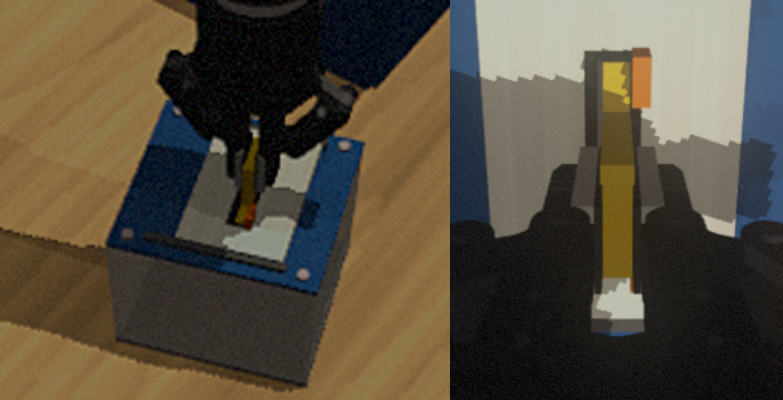

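The tag stands in the slot (right panel), tab up and still straight in the jaws. Next I release, rise, close the fingers and press.

>>> {"method": "carry_out", "body": {"deltas": [[[0,0,0],0],[[0,0,0],0],[[0,0,0],0],[[0,0,-2],0],[[0,0,-5],0],[[0,0,-5],0]], "hand": 0.35}}

```text
t: 16.73
eef_pos: [0.5136, 0.205, 0.2025]
tool_rot: [0.001, 0.985, 0.17, 0.003]
contact_force: [0.1, 0.0, -0.3]
gripper_width: 0.35
```

>>> {"method": "carry_out", "body": {"deltas": [[[0,0,0],0],[[0,0,0],0],[[0,0,0],0],[[0,0,0],0]], "hand": 0}}

```text
t: 17.23
eef_pos: [0.5134, 0.2049, 0.2021]
tool_rot: [0.001, 0.985, 0.17, 0.003]
contact_force: [-0.0, -0.2, -0.1]
gripper_width: 0.003
```

Run:
```python
from h import *
o=readout.get_obs();print(o['eef_pos'],o['contact_force'],o['gripper_width'])
w=read_camera('wrist');save(w[60:480,100:560],'w6.png')
```

```text
[0.51343783 0.20492551 0.20209976] [-0.04891126 -0.21977407 -0.08385412] 0.0025093680564602146
```

View pics/w6.png

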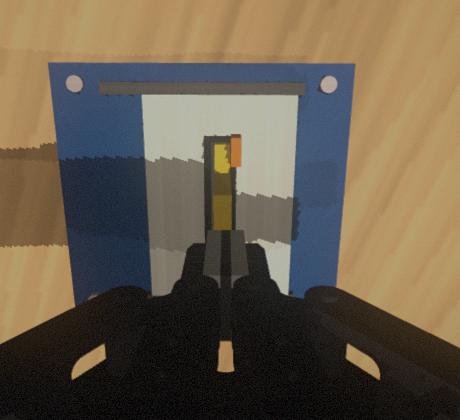

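The tag stands upright under the closed fingertips (slot at crop cols 206–238).

>>> {"method": "carry_out", "body": {"deltas": [[[-0.15,0,0.7],0],[[-0.15,0,1.4],0],[[-0.15,0,2.0],0],[[-0.15,0,2.4],0],[[-0.15,0,2.7],0],[[-0.15,0,3.0],0],[[-0.15,0,3.2],0]]}}

```text
t: 18.15
eef_pos: [0.5133, 0.2047, 0.1711]
tool_rot: [0.0, 0.985, 0.17, 0.004]
contact_force: [-0.6, -0.4, 7.1]
gripper_width: -0.003
```

>>> {"method": "carry_out", "body": {"deltas": [[[0,0,0.3],0],[[0,0,0.6],0],[[0,0,0.9],0],[[0,0,1.2],0],[[0,0,1.4],0],[[0,0,1.4],0]]}}

```text
t: 18.9
eef_pos: [0.5141, 0.205, 0.1578]
tool_rot: [0.0, 0.985, 0.17, 0.005]
contact_force: [-0.1, 0.7, 5.0]
gripper_width: -0.001
```

>>> {"method": "carry_out", "body": {"deltas": [[[-0.1,0,0.2],0],[[-0.1,0,0.4],0],[[-0.1,0,0.6],0],[[-0.1,0,0.8],0],[[-0.1,0,0.9],0],[[-0.1,0,0.9],0]]}}

```text
t: 19.65
eef_pos: [0.5132, 0.2046, 0.1486]
tool_rot: [0.0, 0.985, 0.17, 0.005]
contact_force: [0.9, 0.0, 0.6]
gripper_width: 0.001
```

Force has gone to zero, so it has likely dropped. I'll rise and check.

>>> {"method": "carry_out", "body": {"deltas": [[[0,0,-3],0],[[0,0,-7],0],[[0,0,-11],0],[[0,0,-11],0],[[0,0,-11],0]]}}

```text
t: 20.27
eef_pos: [0.5118, 0.2044, 0.2581]
tool_rot: [0.0, 0.985, 0.17, 0.004]
contact_force: [-0.0, -0.0, -0.0]
gripper_width: -0.001
```

Run:
```python
from h import *
o=readout.get_obs();print(o['eef_pos'],o['contact_force'],o['t'])
w=read_camera('wrist');s=read_camera('scene');read_camera('top')
b=cv2.resize(w[80:330,150:520],(444,300));a=cv2.resize(s[110:250,270:420],(321,300));save(np.hstack([b,a]),'f.png')
for q in ['yellow_tag','blue_tag','goblet','mug','jar']: print(q,[(np.round(d['centre']).tolist(),round(d['score'],2)) for d in models.spot_in(q,'top')[:3]])
```

```text
[0.51175077 0.20441708 0.25809772] [-0.04665124 -0.01674633 -0.02832001] 20.275
yellow_tag [([311.0, 446.0], 0.7)]
blue_tag [([276.0, 428.0], 0.69)]
goblet [([186.0, 357.0], 0.77)]
mug [([199.0, 449.0], 0.71)]
jar [([191.0, 185.0], 0.9)]
```

View pics/f.png

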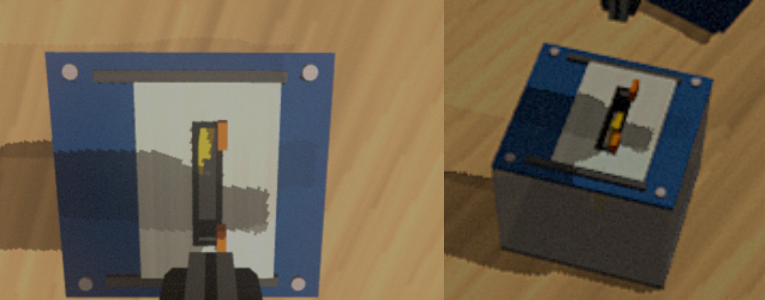

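Run:
```python
from h import *
a=np.radians(19.7);M=np.array([[np.cos(a),np.sin(a)],[-np.sin(a),np.cos(a)]]);C=np.array([.5033,.2])
for n in ('wrist','scene','top'):
    c=get_calibration(n);im=read_camera(n);h=cv2.cvtColor(im,cv2.COLOR_RGB2HSV).astype(int)
    m=(h[...,0]>22)&(h[...,0]<34)&(h[...,1]>180)&(h[...,2]>60)
    P=[p for p in np.argwhere(m) if np.all(np.abs(M@(ray(n,p,.125,c)[:2]-C)-[.009,0])<[.012,.036])]
    print(n,len(P))
    for z in (.137,.125,.11,.098,.08,.06):
        if P:
            Q=np.array([M@(ray(n,p,z,c)[:2]-C) for p in P])*1000; print(z,'x',Q[:,0].min().round(),Q[:,0].max().round(),'y',Q[:,1].min().round(),Q[:,1].max().round())
```

```text
wrist 0
scene 23
0.137 x 10.0 16.0 y -18.0 -3.0
0.125 x 7.0 14.0 y -8.0 7.0
0.11 x 4.0 11.0 y 4.0 20.0
0.098 x 2.0 9.0 y 14.0 30.0
0.08 x -2.0 5.0 y 29.0 45.0
0.06 x -6.0 1.0 y 45.0 62.0
top 0
```

Run:
```python
from h import *
a=np.radians(19.7);M=np.array([[np.cos(a),np.sin(a)],[-np.sin(a),np.cos(a)]]);C=np.array([.5033,.2])
for n in ('wrist','top'):
    c=get_calibration(n);im=read_camera(n);h=cv2.cvtColor(im,cv2.COLOR_RGB2HSV).astype(int)
    m=(h[...,0]>20)&(h[...,0]<36)&(h[...,1]>120)
    P=[p for p in np.argwhere(m) if np.all(np.abs(M@(ray(n,p,.125,c)[:2]-C)-[.009,0])<[.012,.036])]
    print(n,len(P), [h[tuple(p)].tolist() for p in P[:3]])
    for z in (.137,.125,.11,.098,.08,.06):
        if P:
            Q=np.array([M@(ray(n,p,z,c)[:2]-C) for p in P])*1000; print(z,'x',Q[:,0].min().round(),Q[:,0].max().round(),'y',Q[:,1].min().round(),Q[:,1].max().round())
w=read_camera('wrist');print(w[195:235:8,305:345:6].tolist())
```

```text
wrist 346 [[25, 138, 116], [25, 138, 116], [25, 138, 118]]
0.137 x 3.0 11.0 y 10.0 33.0
0.125 x 3.0 12.0 y 7.0 32.0
0.11 x 3.0 12.0 y 3.0 29.0
0.098 x 3.0 12.0 y 0.0 28.0
0.08 x 2.0 12.0 y -4.0 25.0
0.06 x 2.0 12.0 y -9.0 22.0
top 0 []
[[[174, 173, 155], [65, 60, 50], [176, 161, 65], [112, 98, 49], [69, 61, 50], [171, 109, 53], [172, 174, 161]], [[173, 172, 154], [64, 62, 53], [171, 155, 57], [174, 157, 61], [71, 64, 58], [173, 107, 49], [172, 174, 160]], [[172, 171, 151], [65, 63, 57], [168, 151, 59], [165, 147, 63], [71, 67, 60], [152, 153, 135], [172, 174, 160]], [[109, 104, 92], [59, 55, 50], [112, 93, 50], [80, 78, 69], [68, 65, 59], [174, 175, 156], [173, 174, 159]], [[105, 100, 86], [50, 49, 42], [75, 71, 63], [74, 71, 63], [66, 63, 54], [175, 174, 155], [174, 177, 160]]]
```

The two views agree only at z ≈ 0.098. There the yellow patch spans y 0 to 28 mm in the wrist view and 14 to 30 mm in the scene view. That is the height of the tab top when the tag stands on the box floor, so it is wholly inside and I'm handing in.

```bash
python3 -c "
from station import bot; print(bot.hand_in())"
```

```text
the job is handed in; nothing more can be done
None
```

I posted the larger yellow tag through the slot, tab up, and it is fully inside the tally box as far as my checks can tell. The job is handed in; no verdict is reported.

**What I did:** I took the tag from the holder groove and felt for the lips, reading about 5 N on contact. The slot was about 9 mm off-centre towards box +x. I lowered the tag until its lower edge was about 67 mm above the table with the tab still showing, let go, and pressed the tab with closed fingertips. The most I read while inserting and pressing was about 7 N. The force then fell to zero and I lifted clear, finishing about 20 s in.

**Last checks:**
- **Tag:** the wrist and scene views agree best on a tab-top height of about 98 mm, which is the height of a tag standing on the floor. They agree at the far end of the yellow patch (28 and 30 mm), but not at the near end (0 and 14 mm). The top camera saw no yellow in the slot.
- **Bystanders:** the goblet, mug, jar and blue tag were all within about 3 pixels of where they started in the top view. I did not measure their tilt.
- **Robot:** it was clear of everything, with zero contact force.

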